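# Test the long flinders bar over the compass card

## Task

The longest of the three chrome flinders bar segments is to be tested for leftover magnetism. First lay the short and the medium segment in their matching rows of the oak rack and let go of them, so that no loose iron is near the card; then pick up the long one, carry it over the brass rail and finish while holding it still, level, about 15 mm above the middle of the compass card, squarely across the sight line from vane to lubber post. Never touch the compass or the rail with anything, and leave the other things on the bench where they are.

Things in the scene. Friction and masses are not known exactly. Their poses are not given: they have to be found in the camera images.
- short_center (a point): the short chrome bar segment: round, 26 mm in diameter, 75 mm long, about 0.31 kg, lying on the bench on a narrow foot (16 mm wide) along its underside that stops it rolling. The point is its centre, 13 mm above its underside; x runs along its length, z up. The two ends are alike.
- medium_center (a point): the medium chrome bar segment: round, 26 mm in diameter, 110 mm long, about 0.46 kg, lying on the bench on a narrow foot (16 mm wide) along its underside that stops it rolling. The point is its centre, 13 mm above its underside; x runs along its length, z up. The two ends are alike.
- long_center (a point): the long chrome bar segment: round, 26 mm in diameter, 150 mm long, about 0.62 kg, lying on the bench on a narrow foot (16 mm wide) along its underside that stops it rolling. The point is its centre, 13 mm above its underside; x runs along its length, z up. The two ends are alike.
- row_short (a point): the row of the oak rack for the short segment: a raised flat oak bed 34 mm wide and 95 mm long between two end blocks that stand 14 mm above the bed (the gap between them is 95 mm). The point is the middle of the bed's top, 22 mm above the bench (12 mm above the rack's base board, with nothing beside the bed but the next row 64 mm away); x runs along the row, z up.
- row_medium (a point): the row of the oak rack for the medium segment: a raised flat oak bed 34 mm wide and 130 mm long between two end blocks that stand 14 mm above the bed (the gap between them is 130 mm). The point is the middle of the bed's top, 22 mm above the bench (12 mm above the rack's base board, with nothing beside the bed but the next row 64 mm away); x runs along the row, z up.
- row_long (a point): the row of the oak rack for the long segment: a raised flat oak bed 34 mm wide and 170 mm long between two end blocks that stand 14 mm above the bed (the gap between them is 170 mm). The point is the middle of the bed's top, 22 mm above the bench (12 mm above the rack's base board, with nothing beside the bed but the next row 64 mm away); x runs along the row, z up. This row stays empty.
- rack: the oak rack, fixed: base board 206 x 180 x 10 mm with three parallel rows 64 mm apart, in order of length: short at +y, medium in the middle, long at -y. Origin at the centre of its underside, x along the rows, z up.
- rail: brass guard rail, fixed, standing on the bench between the parts and the compass: 252 mm long along its x, 100 mm high, 12 mm thick (28 mm at the feet). Origin on the bench below its middle, z up.
- compass: the compass stand, fixed: wooden board 210 x 136 x 16 mm, brass bowl 128 mm in diameter and on it the black card disc, 116 mm in diameter, top 40 mm above the bench. A copper lubber post 88 mm from the card's centre on the +x side and a brass sight vane (36 mm wide) 88 mm from it on the -x side stand up to 76 mm above the bench, so the sight line from vane to post runs along x. Origin on the bench below the card's centre, z up.
- card (a point): the middle of the card's top face, 40 mm above the bench; x along the sight line towards the lubber post, y across it, z up.
- screwdriver: screwdriver, 160 mm long, lying beyond the parts; loose, not part of the job. x along its length towards the tip.
- oiler: small amber oil bottle, 36 mm across, 75 mm tall, standing; loose, not part of the job. Origin on its underside, at the middle.
- plumb: brass plumb weight, 44 mm across, 42 mm tall, standing; loose, not part of the job. Origin on its underside, at the middle.
- loupe: black eyepiece ring, 42 mm across, 22 mm tall, standing; loose, not part of the job. Origin on its underside, at the middle.
- jar: glass jar with a metal lid, 52 mm across, 60 mm tall, standing; loose, not part of the job. Origin on its underside, at the middle.
- dividers: flat brass dividers, legs 120 mm long, lying; loose, not part of the job. Origin on its underside, at the joint.
- notebook: blue notebook, 100 x 150 x 16 mm, lying; loose, not part of the job. Origin on its underside, at the middle.
Mind the look-alikes: they are no part of the job. Leave any green or purple look-alike of the part that bears long_center alone.

How it is judged:
On the way, in this order (a step that is already met when the one before it is completed fails the run):
1. the short and the medium segment lie in their own rows, let go (horizontal distance between short_center and row_short below 0.014 m and z of short_center in the frame of row_short between 0.008 and 0.018 m and angle between the x axis of short_center and the x axis of row_short, either way round below 0.14 rad and contact force between each of short, medium and the fingers below 0.1 N and linear speed of each of short, medium below 0.02 m/s and horizontal distance between medium_center and row_medium below 0.014 m and z of medium_center in the frame of row_medium between 0.008 and 0.018 m and angle between the x axis of medium_center and the x axis of row_medium, either way round below 0.14 rad), for 0.2 s.
2. the long segment is held higher than the rail (height (world z) of long_center above 0.115 m and contact force between long and the fingers above 1 N), for 0.1 s.
At the end, for the whole second after the job is handed in: Short and medium at rest, let go, on their own beds (14 mm of the middle, 0.14 rad). Long gripped, at rest, centre within 12 mm sideways of the card's middle, underside 4 to 30 mm above it, within 0.12 rad of level and square to the sight line, touching neither compass nor rail (all of step 1 and horizontal distance between long_center and card below 0.012 m and z of long_center in the frame of card between 0.017 and 0.043 m and angle between the x axis of long_center and the y axis of card, either way round below 0.12 rad and contact force between long and the fingers above 3 N and contact force between long and compass below 0.1 N and contact force between long and rail below 0.1 N and linear speed of long below 0.02 m/s); the arm keeps its last pose, push and grip.
It fails at once if the compass stand, card, post or vane is touched (contact force between compass and anything else above 1 N).
It fails at once if the rail is touched (contact force between rail and anything else above 1 N).
It fails at once if another thing on the bench is moved by more than 20 mm (distance of any of screwdriver, oiler, plumb, loupe, jar, dividers, notebook from where it was at the start of the episode above 0.02 m).
It also fails if it takes over 62 s, if anything falls off the work surface, if the arm or the gripper's body presses on something with over 40 N, if the wrist force passes 120 N, or if a joint passes its speed limit or range.

## Robot

A 6-joint arm with a two-finger parallel gripper is mounted at the origin on the work surface. World frame = base frame: x ahead of the robot, y to its left, z up, the work surface at z = 0. Lengths are in m, angles in rad, forces in N, time in s.
With the tool pointing down it reaches from about 0.275 to 0.85 m from the base axis. Payload 5.2 kg.
Tool frame: the origin (TCP) lies on the centre line of the jaws, within the pads' length; the fingertips stand 19 mm ahead of it and the grasp point (between the pads) is the TCP; z points along the fingers, y is the line along which they close (so a half turn about z gives the same grasp; the last joint's range is limited). The gripper opens to 85 mm and grips with 20 to 120 N. Pads are 22 mm wide; open, the fingers measure 114 mm over their backs; the gripper's body (76 mm by 85 mm) begins 54 mm behind the grasp point. The pads swing forward as they close: fully open they stand 13 mm farther back than shut.
Start: joints at [-1.321, 0.259, 1.535, -0, 1.348, -0.203], TCP at [0.241, -0.495, 0.25] pointing down, gripper open.
Joint ranges: [-3.14, 3.14], [-0.91, 2.08], [0.19, 2.58], [-1.22, 4.36], [0.22, 2.71], [-3.12, 3.12]. Speed limits (rad/s): [2.57, 2.57, 3.14, 3.14, 3.14, 3.14].

## Interface

Orientations are given as a 3x3 rotation matrix whose columns are the frame's x, y, z axes.
In Python, from cell import r gives the robot as it stands.
- The arm moves only by the shell command python3 -m inch 'ROWS'. ROWS is JSON, a list of rows, each a list of 3 entries, a list of its own where there are three numbers: the turn, a rotation vector about the world's x, y, z in units of 180 degrees (1.0 is 180 degrees), then the shift along the world's x, y, z in units of 10 cm (1.0 is 10 cm), then the closure, from 0 (fully open) to 1 (shut). A call has 1 to 5 rows; each row shifts and turns the commanded pose from where the row before left it; what a row does not reach is not made up. A row lasts 1/10 s, in which the tool goes at most 50 mm and 8.59 degrees, less where a joint would pass 70% of its speed; a pose out of reach is approached as far as the arm can. A call with a number of a shift or a turn outside -1 to 1 is refused whole. A call with a gripper value outside its range is refused whole. The fingers move at their own pace and stop on an object; the grip force is fixed at half the most. Time passes only in rows, so rows that do not move let the fingers close. It gives the time, the measured TCP pose, the force, the opening and the grip force at its end, in the units of the state.
- r.get_state(): the state, without advancing time (a new reading comes with each control period).
- r.camera(name): name is "scene" or "top" or "wrist"; returns a dict with "image" (384x512x3 uint8, red, green, blue), "depth" (384x512 float32, m along the optical axis (not along the pixel's ray), 0 where there is no reading), "fovy" (degrees; the focal length in pixels is half the picture's height over the tangent of half this angle, whatever the lens; pixels are square), "cx", "cy" (the principal point, pixels), "camera_from_world" (4x4, takes a point from world to camera coordinates). Camera axes: x right, y up, looking along -z (the intrinsics and any distortion apply to the point x, -y, -z); pixel columns grow to the right and rows downward; lengths in m; the calibration is good to about 2 mm. A picture is of the moment at which its call begins.
- r.job_done(): hands the job in; it is judged then, once.
The state is a dict: "time": time; "joint_pos": joint angles; "qd": joint speeds; "joint_torque": joint torques, N m; "eef_pos": TCP position; "eef_rot": TCP orientation; "contact_force": force on the tool from outside, world axes, zero at the start; "wrist_torque": the same for the moment, N m; "finger_gap": opening from 0.0 (shut) to 1.0 (fully open); "gripper_force": force on a finger pad.
Only numpy, scipy, OpenCV 4.12 (cv2) and the standard library are available. Lean on these libraries where they do the work, as an engineer would, in place of code of your own. Each camera call takes 0.05 s, during which the arm holds its last target. There are 200 camera calls.

## Working session

There is one attempt and no reset: what is moved stays moved. The work goes in short steps, Python scripts to look and compute and a shell command to move; the robot and the scene stay as the last step left them, time stands still between calls to the robot, and variables do not carry over. Pictures are saved under pics/ and viewed, at most 11 in all, crops included, and the job is handed in when it is done.

```bash
mkdir -p pics; ls; cat > h.py <<'E'
import numpy as np,cv2
from cell import r
def cam(n):
    c=r.camera(n); np.savez('/tmp/%s.npz'%n,**c); return c
def load(n): return dict(np.load('/tmp/%s.npz'%n))
def xyz(c):
    H,W=c['depth'].shape; f=H/2/np.tan(np.radians(float(c['fovy']))/2)
    v,u=np.mgrid[:H,:W]; d=c['depth']
    P=np.stack([(u-float(c['cx']))/f*d,-(v-float(c['cy']))/f*d,-d],-1)
    T=np.linalg.inv(c['camera_from_world'])
    return P@T[:3,:3].T+T[:3,3]
def uv(c,p):
    H,W=c['depth'].shape; f=H/2/np.tan(np.radians(float(c['fovy']))/2)
    q=c['camera_from_world']@np.append(p,1); return float(c['cx'])+f*q[0]/-q[2],float(c['cy'])-f*q[1]/-q[2]
E
python3 - <<'E'
from h import *
for n in ['top','scene']:
    c=cam(n); print(n,[(k,v) for k,v in c.items() if k not in('image','depth')])
    cv2.imwrite('pics/%s0.png'%n,cv2.resize(c['image'][:,:,::-1],(800,600),interpolation=cv2.INTER_CUBIC))
print(r.get_state())
E
```

```text
pics
top [('fovy', 52.02388655702923), ('cx', 255.69460645088785), ('cy', 197.33820653340484), ('camera_from_world', array([[ 0.03065258, -0.99952578,  0.00293889,  0.02965737],
       [ 0.99879416,  0.03074269,  0.03827691, -0.48337971],
       [-0.03834911,  0.00176206,  0.99926285, -1.29005039],
       [ 0.        ,  0.        ,  0.        ,  1.        ]]))]
scene [('fovy', 44.36670807481611), ('cx', 263.7153547573602), ('cy', 195.9640108751369), ('camera_from_world', array([[-0.18327586,  0.9830175 , -0.00930351,  0.0466109 ],
       [-0.83872143, -0.15142239,  0.52308472,  0.4123006 ],
       [ 0.51279267,  0.10367186,  0.85222991, -1.54283846],
       [ 0.        ,  0.        ,  0.        ,  1.        ]]))]
{'time': 0.1, 'joint_pos': array([-1.32079047e+00,  2.59257735e-01,  1.53596342e+00,  5.49077589e-06,
        1.34798381e+00, -2.02784439e-01]), 'qd': array([ 6.70192346e-04, -2.91477159e-03, -1.90564975e-03,  9.22315322e-04,
        8.97914543e-05, -5.07722927e-04]), 'joint_torque': array([ 3.79139587e-03, -4.46966887e+01, -2.91246396e+01,  9.85545580e-05,
        6.30201597e-03, -7.35078515e-06]), 'eef_pos': array([ 0.24053327, -0.49413407,  0.24956856]), 'eef_rot': array([[ 8.99230513e-01,  4.37474947e-01, -3.93713797e-04],
       [ 4.37475000e-01, -8.99229214e-01,  1.56351494e-03],
       [ 3.29959667e-04, -1.57820028e-03, -9.99998700e-01]]), 'contact_force': array([ 0.02957473,  0.1406015 , -0.58410176]), 'wrist_torque': array([-0.04349871,  0.00415531, -0.03737871]), 'gripper_force': 0.0, 'finger_gap': 0.9959767485900193}
```

View pics/top0.png

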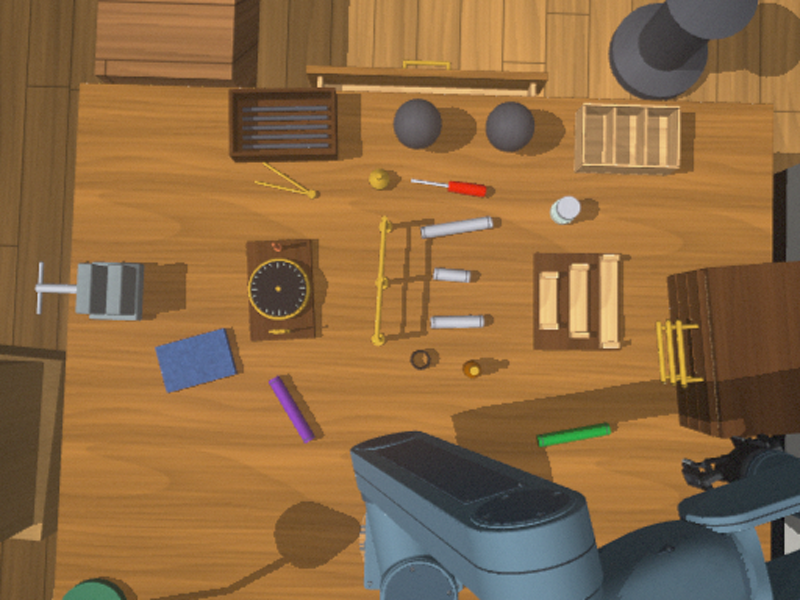

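View pics/scene0.png

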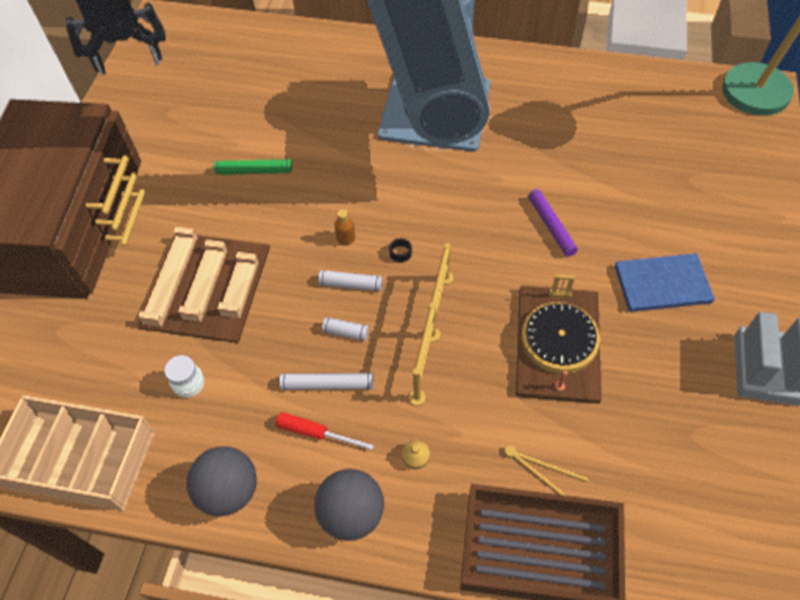

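The top view shows the long bar at (457,228), the short at (453,275) and the medium at (457,322). The rack is at (578,301), the rail at x≈380, and the compass at (279,289) with the post up and the vane down. Next I'll measure them from depth.

```bash
python3 - <<'E'
from h import *
c=load('top'); P=xyz(c); s=512/800
def fit(n,x0,y0,x1,y1,lo,hi):
    m=np.zeros(P.shape[:2],bool); m[int(y0*s):int(y1*s),int(x0*s):int(x1*s)]=1
    m&=(P[...,2]>lo)&(P[...,2]<hi); q=P[m]
    (cx,cy),(w,h),a=cv2.minAreaRect((q[:,:2]*1000).astype(np.float32))
    mu=q[:,:2].mean(0); e,V=np.linalg.eigh(np.cov(q[:,:2].T)); v=V[:,1]
    print(n,len(q),'rect',np.round([cx,cy,w,h,a],1),'mean',np.round(mu*1000,1),'ang',round(np.degrees(np.arctan2(v[1],v[0]))%180,1),'z',np.round(np.percentile(q[:,2],[5,50,95]),4))
fit('bench',480,380,540,420,-.1,.1)
fit('long',410,205,505,250,.008,.05)
fit('short',425,260,480,292,.008,.05)
fit('med',422,308,495,336,.008,.05)
fit('rack',525,240,632,360,.004,.06)
fit('rowS',530,262,561,338,.017,.06)
fit('rowM',563,255,592,345,.017,.06)
fit('rowL',594,248,625,352,.017,.06)
fit('rail',365,205,400,355,.05,.13)
fit('compass',240,230,325,348,.008,.1)
fit('card',240,230,325,348,.03,.046)
fit('post',262,238,290,252,.03,.1)
fit('vane',262,322,295,338,.03,.1)
fit('oiler',455,355,490,385,.02,.1)
fit('loupe',405,345,435,372,.008,.1)
fit('screw',405,170,495,200,.006,.1)
fit('jar',545,190,588,230,.01,.1)
i=c['image'][75:245,145:420,::-1]
cv2.imwrite('pics/crop1.png',cv2.resize(i,None,fx=2.9,fy=2.9,interpolation=cv2.INTER_CUBIC))
E
```

```text
bench 949 rect [ 298.8 -192.2   80.4  124.1    1.9] mean [ 298.9 -192.1] ang 92.2 z [-0.0032  0.0008  0.0057]
long 372 rect [651.4 -72.6  69.8 162.7   1.7] mean [655.8 -67.9] ang 100.1 z [0.0134 0.024  0.0296]
short 181 rect [556.  -60.7  74.6  25.5  86.5] mean [555.3 -61.1] ang 88.0 z [0.0164 0.0242 0.0301]
med 270 rect [457.2 -71.5  52.8 116.    1.8] mean [458.5 -74.6] ang 92.4 z [0.0146 0.0243 0.0296]
rack 3595 rect [ 515.8 -332.6  254.5  223.4    1.1] mean [ 510.  -326.4] ang 180.0 z [0.0055 0.0142 0.0356]
rowS 414 rect [ 512.5 -263.9  157.7   43.8    5.2] mean [ 508.7 -262.9] ang 1.3 z [0.019  0.0238 0.039 ]
rowM 533 rect [ 514.6 -324.6   49.8  175.8   88.4] mean [ 507.8 -327.1] ang 1.8 z [0.0183 0.0235 0.0381]
rowL 660 rect [ 5.106e+02 -3.881e+02  1.929e+02  4.700e+01  2.000e-01] mean [ 509.7 -390.7] ang 1.1 z [0.0189 0.0233 0.0374]
rail 272 rect [535.8  85.2  10.8 249.9  88. ] mean [536.3  85.4] ang 178.1 z [0.0945 0.1001 0.1043]
compass 2644 rect [515.  296.7 234.6 151.9   9. ] mean [513.3 294.8] ang 4.7 z [0.0134 0.0219 0.0441]
card 1189 rect [510.8 292.7 140.6 125.6  46.7] mean [514.1 296.4] ang 5.4 z [0.0338 0.0404 0.0444]
post 13 rect [602.2 303.8   5.1   7.6  88.1] mean [601.6 303.5] ang 165.8 z [0.0381 0.0646 0.0742]
vane 20 rect [427.9 289.5   3.3  29.3   1.8] mean [427.5 285. ] ang 94.0 z [0.0305 0.075  0.0806]
oiler 104 rect [ 361.5 -106.6   32.6   32.9    6.4] mean [ 361.9 -104.8] ang 158.5 z [0.0348 0.0532 0.077 ]
loupe 58 rect [377.9  -0.4  42.1  36.    1.6] mean [376.3  -0.5] ang 9.7 z [0.0156 0.0225 0.0262]
screw 266 rect [753.5 -45.7  60.8 161.5   1.8] mean [743.6 -67.1] ang 82.2 z [0.0065 0.0221 0.0287]
jar 259 rect [ 695.9 -290.9   48.1   47.9   87.8] mean [ 694.2 -288.1] ang 89.2 z [0.0187 0.0591 0.0641]
```

View pics/crop1.png

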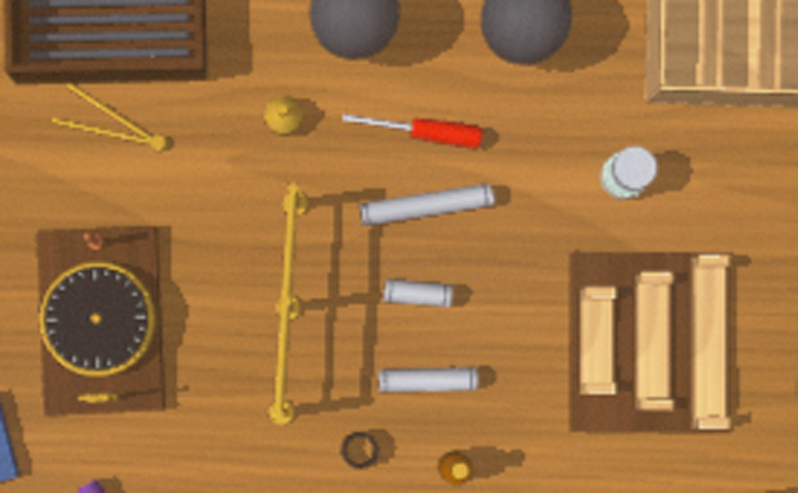

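The crop shows the bar ends: long (363,213)-(493,194), short (386,291)-(452,296) and medium (380,380)-(478,379). The row ends are S (598,288)-(599,392) and M (654,273)-(655,408). The card middle is at (95,318), the post top at (93,240) and the vane at (97,398).

```bash
python3 - <<'E'
from h import *
c=load('top'); f=192/np.tan(np.radians(float(c['fovy']))/2); T=np.linalg.inv(c['camera_from_world'])
def ray(p,z):
    u=p[0]/2.9+145-.33; v=p[1]/2.9+75-.33
    d=T[:3,:3]@np.array([(u-float(c['cx']))/f,-(v-float(c['cy']))/f,-1]); o=T[:3,3]
    return (o+d*(z-o[2])/d[2])[:2]
for n,a,b,z in [('long',(363,213),(493,194),.013),('short',(386,291),(452,296),.013),('med',(380,380),(478,379),.013),('rS',(598,288),(599,392),.036),('rM',(654,273),(655,408),.036),('rL',(711,256),(712,428),.036),('rackdiag',(570,253),(733,430),.01),('rackdiag2',(733,253),(571,431),.01),('card',(95,318),(95,318),.04),('postvane',(93,240),(97,398),.076),('rail',(291,190),(281,408),.1)]:
    A,B=ray(a,z),ray(b,z); d=B-A
    print(n,'mid',np.round((A+B)/2*1000,1),'len',round(np.hypot(*d)*1000,1),'ang',round(np.degrees(np.arctan2(d[1],d[0]))%180,1))
E
```

```text
long mid [659.7 -71.2] len 150.1 ang 100.1
short mid [556.3 -63.7] len 75.3 ang 87.4
med mid [458.9 -77.7] len 111.2 ang 92.3
rS mid [ 508.4 -263.5] len 116.3 ang 1.8
rM mid [ 509.8 -326.1] len 150.9 ang 1.5
rL mid [ 510.2 -389.8] len 192.3 ang 1.3
rackdiag mid [ 510.3 -330.1] len 273.0 ang 44.0
rackdiag2 mid [ 509.8 -331.2] len 276.1 ang 139.1
card mid [515.3 298.2] len 0.0 ang 0.0
postvane mid [512.1 291. ] len 171.2 ang 3.6
rail mid [538.2  84.6] len 232.1 ang 179.2
```

```bash
A='x'
python3 -m inch '[[[0,0,0.0285],[0.263,0.36,0],0.3],[[0,0,0.0285],[0.263,0.36,0],0.3],[[0,0,0.0285],[0.263,0.36,0],0.3],[[0,0,0.0285],[0.263,0.36,0],0.3],[[0,0,0.0285],[0.263,0.36,0],0.3]]'
python3 -m inch '[[[0,0,0.0285],[0.263,0.36,0],0.3],[[0,0,0.0285],[0.263,0.36,0],0.3],[[0,0,0.0285],[0.263,0.36,0],0.3],[[0,0,0.0285],[0.263,0.36,0],0.3],[[0,0,0.0285],[0.263,0.36,0],0.3]]'
python3 -m inch '[[[0,0,0.0285],[0.263,0.36,0],0.3],[[0,0,0.0285],[0.263,0.36,0],0.3],[[0,0,0],[0,0,-0.3],0.3],[[0,0,0],[0,0,0],0.3],[[0,0,0],[0,0,0],0.3]]'
cat >> h.py <<'E'
def st():
    s=r.get_state(); R=s['eef_rot']
    print(round(s['time'],2),'pos',np.round(s['eef_pos']*1000,1),'yaw',round(np.degrees(np.arctan2(R[1,0],R[0,0])),2),'z',np.round(R[:,2],3),'gap',round(s['finger_gap'],3),'F',round(float(s['gripper_force']),1),np.round(s['contact_force'],1))
E
python3 - <<'E'
from h import *
st(); c=cam('wrist')
cv2.imwrite('pics/w1.png',cv2.resize(c['image'][:,:,::-1],(800,600)))
for p in [(.556,-.0625,.026),(.459,-.0765,.026),(.6585,-.071,.026)]: print(np.array(uv(c,p))*800/512)
E
```

```text
time: 0.6
eef_pos: [0.3727, -0.3129, 0.25]
eef_rot: [[0.619, 0.786, -0.0], [0.786, -0.619, 0.001], [0.0, -0.001, -1.0]]
contact_force: [0.2, -0.2, -0.3]
finger_gap: 0.701
gripper_force: 0.0
time: 1.1
eef_pos: [0.5043, -0.1328, 0.2501]
eef_rot: [[0.217, 0.976, -0.0], [0.976, -0.217, 0.0], [0.0, -0.0, -1.0]]
contact_force: [-0.1, -0.3, 0.2]
finger_gap: 0.7
gripper_force: 0.0
time: 1.6
eef_pos: [0.5554, -0.0625, 0.2197]
eef_rot: [[0.044, 0.999, -0.003], [0.999, -0.044, 0.001], [0.0, -0.003, -1.0]]
contact_force: [0.2, -0.8, 0.8]
finger_gap: 0.698
gripper_force: 0.0
1.6 pos [555.4 -62.5 219.7] yaw 87.49 z [-0.003  0.001 -1.   ] gap 0.698 F 0.0 [ 0.2 -0.8  0.8]
[401.19993511 271.41345788]
[274.32587663 294.65656318]
[538.44040854 276.88304282]
```

View pics/w1.png

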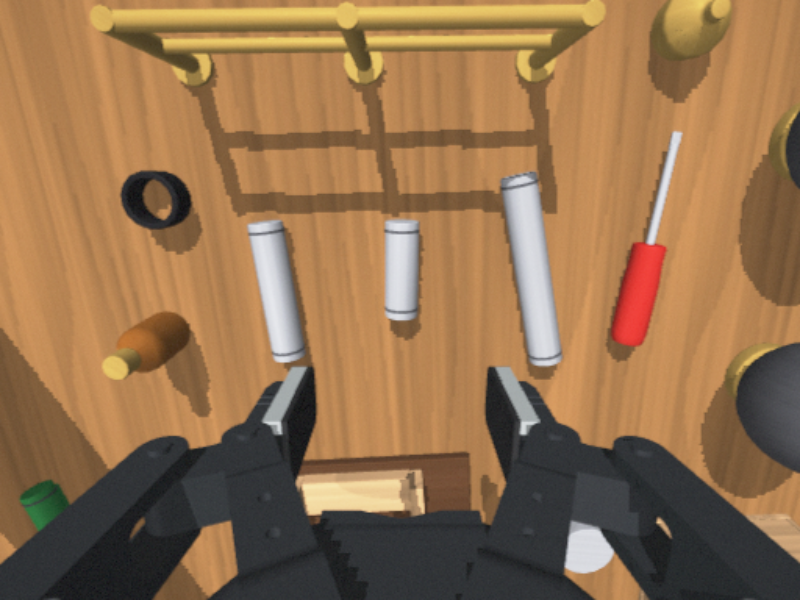

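The wrist view shows the short bar centred at (402,270), against a prediction of (401,271). The aim is good, so I'll descend and grasp.

```bash
python3 -m inch '[[[0,0,0],[0.006,0,-0.45],0.3],[[0,0,0],[0,0,-0.45],0.3],[[0,0,0],[0,0,-0.45],0.3],[[0,0,0],[0,0,-0.4],0.3],[[0,0,0],[0,0,-0.237],0.3]]'
python3 -m inch '[[[0,0,0],[0,0,0],0.3],[[0,0,0],[0,0,0],1],[[0,0,0],[0,0,0],1],[[0,0,0],[0,0,0],1],[[0,0,0],[0,0,0],1]]'
python3 -m inch '[[[0,0,0],[0,0,0],1],[[0,0,0],[0,0,0],1],[[0,0,0],[0,0,0],1]]'
```

```text
time: 2.15
eef_pos: [0.5557, -0.0637, 0.0199]
eef_rot: [[0.046, 0.999, -0.002], [0.999, -0.046, 0.001], [0.0, -0.002, -1.0]]
contact_force: [-0.1, -1.2, 0.6]
finger_gap: 0.702
gripper_force: 0.0
time: 2.65
eef_pos: [0.5581, -0.0634, 0.0242]
eef_rot: [[0.044, 0.999, 0.004], [0.999, -0.044, -0.002], [-0.002, 0.004, -1.0]]
contact_force: [-2.5, -1.4, 5.5]
finger_gap: 0.275
gripper_force: 58.7
time: 2.95
eef_pos: [0.5581, -0.0634, 0.0242]
eef_rot: [[0.044, 0.999, 0.004], [0.999, -0.044, -0.002], [-0.002, 0.004, -1.0]]
contact_force: [-1.9, -1.9, 4.6]
finger_gap: 0.28
gripper_force: 58.7
```

```bash
python3 -m inch '[[[0,0,0],[0,0,0.2],1],[[0,0,0],[0,0,0.4],1],[[0,0,0],[0,0,0.4],1],[[0,0,-0.0434],[-0.045,-0.184,0.1],1],[[0,0,-0.0434],[-0.045,-0.184,0],1]]'
python3 -m inch '[[[0,0,-0.0434],[-0.045,-0.184,0],1],[[0,0,-0.0434],[-0.045,-0.184,0],1],[[0,0,-0.0434],[-0.045,-0.184,0],1],[[0,0,-0.0434],[-0.045,-0.184,0],1],[[0,0,-0.0434],[-0.045,-0.184,0],1]]'
python3 -m inch '[[[0,0,-0.0434],[-0.045,-0.184,0],1],[[0,0,-0.0434],[-0.045,-0.184,0],1],[[0,0,-0.0434],[-0.045,-0.184,0],1],[[0,0,-0.0434],[-0.045,-0.184,0],1],[[0,0,0],[0,0,0],1]]'
python3 -m inch '[[[0,0,0],[0,0,0],1],[[0,0,0],[0,0,0],1]]'
python3 - <<'E'
from h import *
st(); c=cam('wrist')
cv2.imwrite('pics/w2.png',cv2.resize(c['image'][:,:,::-1],(800,600)))
for p in [(.5083,-.265,.022),(.510,-.329,.022)]: print(np.array(uv(c,p))*800/512)
E
```

```text
time: 3.45
eef_pos: [0.5498, -0.1, 0.136]
eef_rot: [[0.315, 0.949, 0.007], [0.949, -0.315, -0.003], [-0.0, 0.008, -1.0]]
contact_force: [-0.4, 0.1, -4.0]
finger_gap: 0.279
gripper_force: 60.2
time: 3.95
eef_pos: [0.5253, -0.1922, 0.1329]
eef_rot: [[0.843, 0.537, 0.002], [0.537, -0.843, -0.001], [0.001, 0.002, -1.0]]
contact_force: [1.3, 0.0, -3.7]
finger_gap: 0.279
gripper_force: 60.1
time: 4.45
eef_pos: [0.5071, -0.2675, 0.1329]
eef_rot: [[1.0, 0.023, 0.002], [0.023, -1.0, -0.002], [0.002, 0.002, -1.0]]
contact_force: [0.7, 0.5, -2.9]
finger_gap: 0.277
gripper_force: 59.9
time: 4.65
eef_pos: [0.5074, -0.2642, 0.1321]
eef_rot: [[1.0, 0.029, 0.0], [0.029, -1.0, 0.0], [0.0, -0.0, -1.0]]
contact_force: [-0.1, 0.8, -2.7]
finger_gap: 0.277
gripper_force: 59.9
4.65 pos [ 507.4 -264.2  132.1] yaw 1.68 z [ 0.  0. -1.] gap 0.277 F 59.9 [-0.1  0.8 -2.7]
[398.66375163 306.03048162]
[512.28172655 306.39759981]
```

View pics/w2.png

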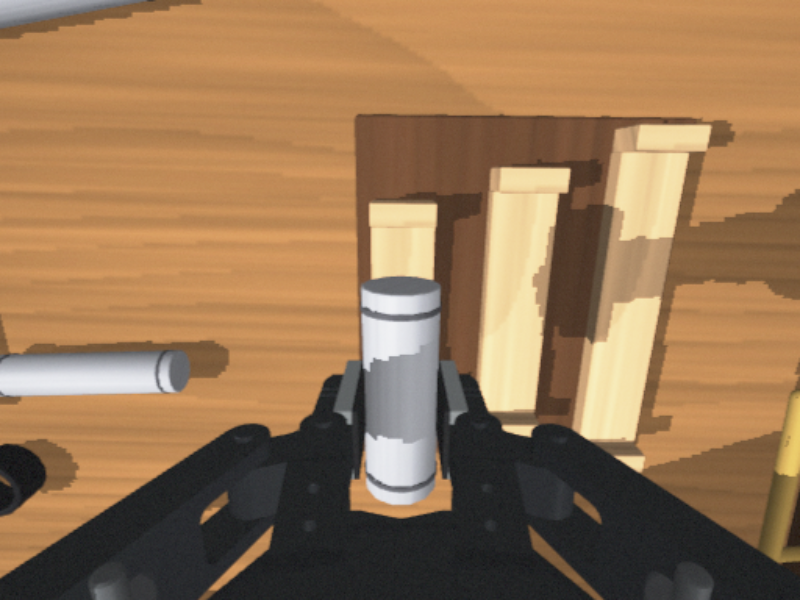

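The wrist view shows row S's bed centred at u≈403, with its far inner edge at v≈227. Row M's bed inner edges are at v≈192 and 412, with its middle at u≈516. That puts the rack about 2 mm further toward -y, and I'll check along the row.

```bash
python3 - <<'E'
from h import *
c=load('wrist')
t=np.radians(1.6);d=np.array([np.cos(t),np.sin(t),0]);n=np.array([-np.sin(t),np.cos(t),0]);o=np.array([.510,-.331,.022])
for k in [o+64e-3*n+d*.0475,o+d*.065,o-d*.065,o+64e-3*n-.017*n,o+64e-3*n+.017*n]: print(np.array(uv(c,k))*800/512)
print(o+64e-3*n)
E
```

```text
[402.61169776 220.99257201]
[525.73819297 187.28421046]
[507.31164539 408.75430791]
[432.43379889 306.33867618]
[372.06222892 306.22259906]
[ 0.50821302 -0.26702495  0.022     ]
```

```bash
python3 -m inch '[[[0,0,0],[-0.016,-0.028,-0.25],1],[[0,0,0],[0,0,-0.3],1],[[0,0,0],[0,0,-0.2],1],[[0,0,0],[0,0,-0.09],1],[[0,0,0],[0,0,0],1]]'
python3 -m inch '[[[0,0,0],[0,0,0],1],[[0,0,0],[0,0,0],1]]'
```

```text
time: 5.2
eef_pos: [0.5057, -0.2668, 0.0475]
eef_rot: [[1.0, 0.029, -0.001], [0.029, -1.0, 0.001], [-0.001, -0.001, -1.0]]
contact_force: [1.1, 0.0, -2.9]
finger_gap: 0.28
gripper_force: 60.0
time: 5.4
eef_pos: [0.5064, -0.2679, 0.0484]
eef_rot: [[1.0, 0.028, 0.001], [0.028, -1.0, -0.001], [0.001, 0.001, -1.0]]
contact_force: [-0.2, -0.8, -3.6]
finger_gap: 0.28
gripper_force: 60.0
```

```bash
python3 -m inch '[[[0,0,0],[0,0,-0.015],1],[[0,0,0],[0,0,0],1],[[0,0,0],[0,0,0],1]]'
python3 -m inch '[[[0,0,0],[0,0,-0.01],1],[[0,0,0],[0,0,0],1],[[0,0,0],[0,0,0],1]]'
```

```text
time: 5.7
eef_pos: [0.5059, -0.2678, 0.0463]
eef_rot: [[1.0, 0.027, 0.0], [0.027, -1.0, -0.0], [0.0, 0.0, -1.0]]
contact_force: [0.8, -0.3, -3.8]
finger_gap: 0.277
gripper_force: 60.0
time: 6.0
eef_pos: [0.5059, -0.2679, 0.0462]
eef_rot: [[1.0, 0.027, 0.001], [0.027, -1.0, -0.001], [0.001, 0.001, -1.0]]
contact_force: [-1.7, 2.6, 5.3]
finger_gap: 0.274
gripper_force: 61.1
```

```bash
python3 -m inch '[[[0,0,0],[0,0,0],0.45],[[0,0,0],[0,0,0],0.45],[[0,0,0],[0,0,0],0.45],[[0,0,0],[0,0,0.2],0.45],[[0,0,0],[0,0,0.4],0.45]]'
python3 -m inch '[[[0,0,0],[0,0,0.4],0.4],[[0,0,0.0458],[-0.0432,0.174,0.3],0.3],[[0,0,0.0458],[-0.0432,0.174,0],0.3],[[0,0,0.0458],[-0.0432,0.174,0],0.3],[[0,0,0.0458],[-0.0432,0.174,0],0.3]]'
python3 -m inch '[[[0,0,0.0458],[-0.0432,0.174,0],0.3],[[0,0,0.0458],[-0.0432,0.174,0],0.3],[[0,0,0.0458],[-0.0432,0.174,0],0.3],[[0,0,0.0458],[-0.0432,0.174,0],0.3],[[0,0,0.0458],[-0.0432,0.174,0],0.3]]'
python3 -m inch '[[[0,0,0.0458],[-0.0432,0.174,0],0.3],[[0,0,0.0458],[-0.0432,0.174,0],0.3],[[0,0,0],[0,0,0],0.3],[[0,0,0],[0,0,0],0.3],[[0,0,0],[0,0,0],0.3]]'
python3 - <<'E'
from h import *
st(); c=cam('wrist')
cv2.imwrite('pics/w3.png',cv2.resize(c['image'][:,:,::-1],(800,600)))
for p in [(.4585,-.076,.026),(.658,-.070,.026)]: print(np.array(uv(c,p))*800/512)
E
```

```text
time: 6.5
eef_pos: [0.5038, -0.2663, 0.1026]
eef_rot: [[1.0, 0.027, -0.006], [0.027, -1.0, 0.005], [-0.006, -0.005, -1.0]]
contact_force: [1.2, -0.3, -0.4]
finger_gap: 0.55
gripper_force: 0.0
time: 7.0
eef_pos: [0.4884, -0.1977, 0.1755]
eef_rot: [[0.82, 0.572, 0.001], [0.572, -0.82, -0.001], [0.0, 0.001, -1.0]]
contact_force: [0.8, -0.5, -0.5]
finger_gap: 0.701
gripper_force: 0.0
time: 7.5
eef_pos: [0.4667, -0.1105, 0.1751]
eef_rot: [[0.24, 0.971, 0.0], [0.971, -0.24, -0.0], [-0.0, 0.0, -1.0]]
contact_force: [0.4, 0.2, -0.1]
finger_gap: 0.703
gripper_force: 0.0
time: 8.0
eef_pos: [0.4587, -0.0771, 0.1752]
eef_rot: [[-0.037, 0.999, 0.001], [0.999, 0.037, -0.001], [-0.001, 0.001, -1.0]]
contact_force: [-0.5, -0.2, -0.3]
finger_gap: 0.702
gripper_force: 0.0
8.0 pos [458.7 -77.1 175.2] yaw 92.11 z [ 0.001 -0.001 -1.   ] gap 0.702 F 0.0 [-0.5 -0.2 -0.3]
[399.5009381  284.94451985]
[706.77369784 287.26321544]
```

View pics/w3.png

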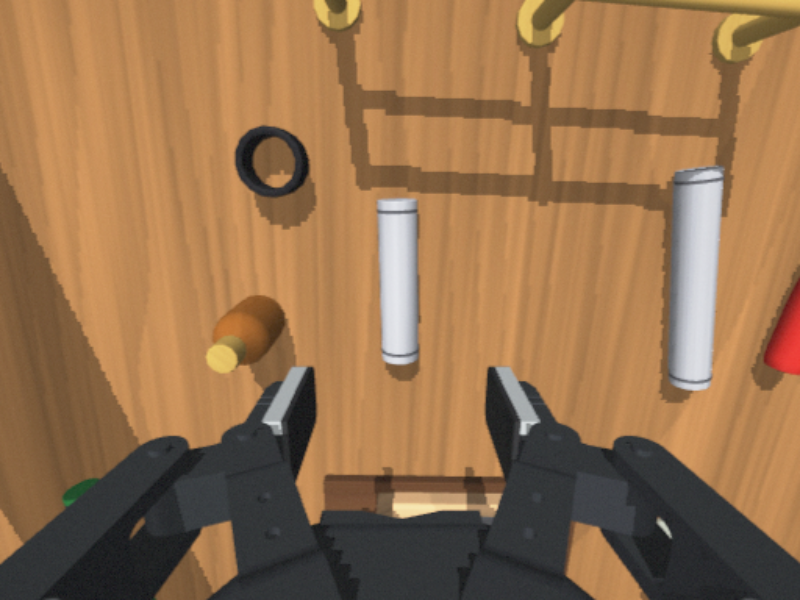

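```bash
python3 -m inch '[[[0,0,0.005],[-0.005,0.022,-0.4],0.3],[[0,0,0],[0,0,-0.45],0.3],[[0,0,0],[0,0,-0.4],0.3],[[0,0,0],[0,0,-0.26],0.3],[[0,0,0],[0,0,0],0.3]]'
python3 -m inch '[[[0,0,0],[0,0,0],1],[[0,0,0],[0,0,0],1],[[0,0,0],[0,0,0],1],[[0,0,0],[0,0,0],1],[[0,0,0],[0,0,0],1]]'
```

```text
time: 8.55
eef_pos: [0.4552, -0.0738, 0.021]
eef_rot: [[-0.053, 0.999, -0.007], [0.999, 0.053, 0.003], [0.003, -0.007, -1.0]]
contact_force: [-0.1, 0.2, -0.3]
finger_gap: 0.702
gripper_force: 0.0
time: 9.05
eef_pos: [0.4587, -0.0748, 0.0259]
eef_rot: [[-0.055, 0.998, 0.003], [0.998, 0.055, -0.002], [-0.002, 0.003, -1.0]]
contact_force: [-1.9, -1.2, 5.9]
finger_gap: 0.277
gripper_force: 59.0
```

```bash
python3 -m inch '[[[0,0,0],[0,0,0.2],1],[[0,0,0],[0,0,0.4],1],[[0,0,0],[0,0,0.45],1],[[0,0,-0.0424],[0.041,-0.2135,0.1],1],[[0,0,-0.0424],[0.041,-0.2135,0],1]]'
python3 -m inch '[[[0,0,-0.0424],[0.041,-0.2135,0],1],[[0,0,-0.0424],[0.041,-0.2135,0],1],[[0,0,-0.0424],[0.041,-0.2135,0],1],[[0,0,-0.0424],[0.041,-0.2135,0],1],[[0,0,-0.0424],[0.041,-0.2135,0],1]]'
python3 -m inch '[[[0,0,-0.0424],[0.041,-0.2135,0],1],[[0,0,-0.0424],[0.041,-0.2135,0],1],[[0,0,-0.0424],[0.041,-0.2135,0],1],[[0,0,-0.0424],[0.041,-0.2135,0],1],[[0,0,-0.0424],[0.041,-0.2135,0],1]]'
python3 -m inch '[[[0,0,0],[0,0,0],1],[[0,0,0],[0,0,0],1],[[0,0,0],[0,0,0],1]]'
python3 - <<'E'
from h import *
st(); c=cam('wrist')
cv2.imwrite('pics/w4.png',cv2.resize(c['image'][:,:,::-1],(800,600)))
t=np.radians(1.6);d=np.array([np.cos(t),np.sin(t),0]);n=np.array([-np.sin(t),np.cos(t),0]);o=np.array([.5075,-.331,.022])
for k in [o+d*.065+n*.017,o+d*.065-.017*n,o+64e-3*n+[0,0,.026],o+64e-3*n+d*.0475]: print(np.array(uv(c,k))*800/512)
E
```

```text
time: 9.55
eef_pos: [0.4675, -0.1175, 0.1426]
eef_rot: [[0.213, 0.977, 0.006], [0.977, -0.213, -0.003], [-0.002, 0.007, -1.0]]
contact_force: [1.1, -0.0, -5.8]
finger_gap: 0.279
gripper_force: 61.1
time: 10.05
eef_pos: [0.4862, -0.2242, 0.1394]
eef_rot: [[0.773, 0.635, 0.0], [0.635, -0.773, 0.0], [0.0, 0.0, -1.0]]
contact_force: [0.1, -0.1, -5.6]
finger_gap: 0.278
gripper_force: 61.0
time: 10.55
eef_pos: [0.5067, -0.3308, 0.1393]
eef_rot: [[1.0, 0.022, -0.0], [0.022, -1.0, 0.0], [-0.0, -0.0, -1.0]]
contact_force: [-0.4, -0.9, -5.5]
finger_gap: 0.28
gripper_force: 60.9
time: 10.85
eef_pos: [0.5065, -0.3293, 0.1389]
eef_rot: [[1.0, 0.029, -0.001], [0.029, -1.0, 0.001], [-0.001, -0.001, -1.0]]
contact_force: [-0.2, 0.4, -5.9]
finger_gap: 0.278
gripper_force: 60.9
10.85 pos [ 506.5 -329.3  138.9] yaw 1.66 z [-0.001  0.001 -1.   ] gap 0.278 F 60.9 [-0.2  0.4 -5.9]
[369.06026053 185.70231622]
[432.64947303 185.8386085 ]
[277.72284306 316.37937187]
[283.58962484 218.6690336 ]
```

View pics/w4.png

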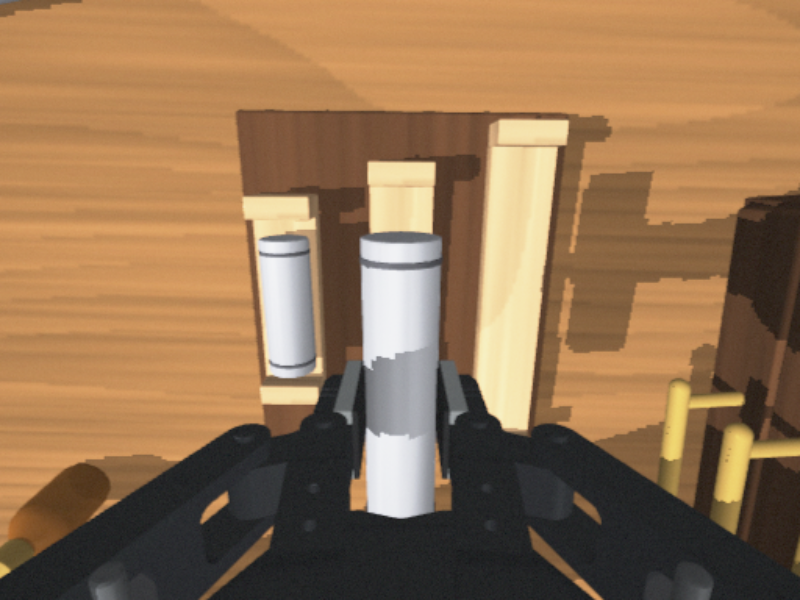

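The short bar lies centred in its row at (287,307). Row M's bed edge at (369–435, 185) matches the prediction, so I'll lower.

```bash
python3 -m inch '[[[0,0,0],[0.01,-0.02,-0.3],1],[[0,0,0],[0,0,-0.3],1],[[0,0,0],[0,0,-0.2],1],[[0,0,0],[0,0,-0.1],1],[[0,0,0],[0,0,0],1]]'
python3 -m inch '[[[0,0,0],[0,0,-0.015],1],[[0,0,0],[0,0,0],1],[[0,0,0],[0,0,0],1]]'
```

```text
time: 11.4
eef_pos: [0.5076, -0.3311, 0.0489]
eef_rot: [[1.0, 0.029, -0.001], [0.029, -1.0, 0.002], [-0.001, -0.002, -1.0]]
contact_force: [0.8, -0.4, -5.2]
finger_gap: 0.277
gripper_force: 61.8
time: 11.7
eef_pos: [0.5082, -0.3326, 0.0481]
eef_rot: [[1.0, 0.028, 0.001], [0.028, -1.0, -0.001], [0.001, 0.001, -1.0]]
contact_force: [-0.0, 0.2, -4.8]
finger_gap: 0.278
gripper_force: 61.8
```

```bash
python3 -m inch '[[[0,0,0],[0,0,-0.012],1],[[0,0,0],[0,0,0],1],[[0,0,0],[0,0,0],1]]'
```

```text
time: 12.0
eef_pos: [0.5083, -0.3327, 0.0477]
eef_rot: [[1.0, 0.027, 0.001], [0.027, -1.0, -0.001], [0.001, 0.001, -1.0]]
contact_force: [-2.3, 2.3, 7.1]
finger_gap: 0.276
gripper_force: 62.9
```

```bash
python3 -m inch '[[[0,0,0],[0,0,0],0.45],[[0,0,0],[0,0,0],0.45],[[0,0,0],[0,0,0],0.45],[[0,0,0],[0,0,0.2],0.45],[[0,0,0],[0,0,0.4],0.45]]'
python3 -m inch '[[[0,0,0],[0,0,0.4],0.4],[[0,0,0],[0,0,0.4],0.3],[[0,0,0.042],[0.114,0.203,0],0.3],[[0,0,0.042],[0.114,0.203,0],0.3],[[0,0,0.042],[0.114,0.203,0],0.3]]'
python3 -m inch '[[[0,0,0.042],[0.114,0.203,0],0.3],[[0,0,0.042],[0.114,0.203,0],0.3],[[0,0,0.042],[0.114,0.203,0],0.3],[[0,0,0.042],[0.114,0.203,0],0.3],[[0,0,0.042],[0.114,0.203,0],0.3]]'
python3 -m inch '[[[0,0,0.042],[0.114,0.203,0],0.3],[[0,0,0.042],[0.114,0.203,0],0.3],[[0,0,0.042],[0.114,0.203,0],0.3],[[0,0,0.042],[0.114,0.203,0],0.3],[[0,0,0.042],[0.114,0.203,0],0.3]]'
python3 -m inch '[[[0,0,0],[0,0,0],0.3],[[0,0,0],[0,0,0],0.3],[[0,0,0],[0,0,0],0.3]]'
python3 - <<'E'
from h import *
st(); c=cam('wrist'); t=cam('top')
a=cv2.resize(c['image'][:,:,::-1],(480,360)); b=cv2.resize(t['image'][150:240,330:410,::-1],(320,360),interpolation=cv2.INTER_CUBIC)
cv2.imwrite('pics/w5.png',np.hstack([a,b]))
for p in [(.656,-.068,.026)]: print(np.array(uv(c,p))*480/512)
P=xyz(c); m=(P[...,2]>.012)&(P[...,2]<.04)&(abs(P[...,0]-.656)<.06)&(abs(P[...,1]+.07)<.11); q=P[m]
print(cv2.minAreaRect((q[:,:2]*1000).astype(np.float32)), q.mean(0), len(q))
E
```

```text
time: 12.5
eef_pos: [0.5061, -0.3308, 0.1036]
eef_rot: [[1.0, 0.027, -0.005], [0.027, -1.0, 0.005], [-0.005, -0.005, -1.0]]
contact_force: [-0.1, -0.1, -0.2]
finger_gap: 0.55
gripper_force: 0.0
time: 13.0
eef_pos: [0.5426, -0.2712, 0.187]
eef_rot: [[0.91, 0.415, 0.001], [0.415, -0.91, -0.001], [0.001, 0.001, -1.0]]
contact_force: [0.1, 0.4, 0.2]
finger_gap: 0.697
gripper_force: 0.0
time: 13.5
eef_pos: [0.5996, -0.1692, 0.1863]
eef_rot: [[0.464, 0.886, 0.0], [0.886, -0.464, -0.0], [-0.0, 0.0, -1.0]]
contact_force: [0.2, -0.6, 0.5]
finger_gap: 0.702
gripper_force: 0.0
time: 14.0
eef_pos: [0.6566, -0.0677, 0.1862]
eef_rot: [[-0.176, 0.984, 0.0], [0.984, 0.176, -0.0], [-0.0, 0.0, -1.0]]
contact_force: [-1.0, 0.5, -0.1]
finger_gap: 0.701
gripper_force: 0.0
time: 14.3
eef_pos: [0.6558, -0.0692, 0.1863]
eef_rot: [[-0.169, 0.986, -0.0], [0.986, 0.169, -0.0], [-0.0, -0.0, -1.0]]
contact_force: [0.0, 0.3, -1.3]
finger_gap: 0.702
gripper_force: 0.0
14.3 pos [655.8 -69.2 186.3] yaw 99.74 z [-0. -0. -1.] gap 0.702 F 0.0 [ 0.   0.3 -1.3]
[240.51704784 168.44065962]
((657.4334716796875, -70.32650756835938), (25.562833786010742, 149.44674682617188), 10.6845064163208) [ 0.65662551 -0.06434748  0.02351055] 3208
```

View pics/w5.png

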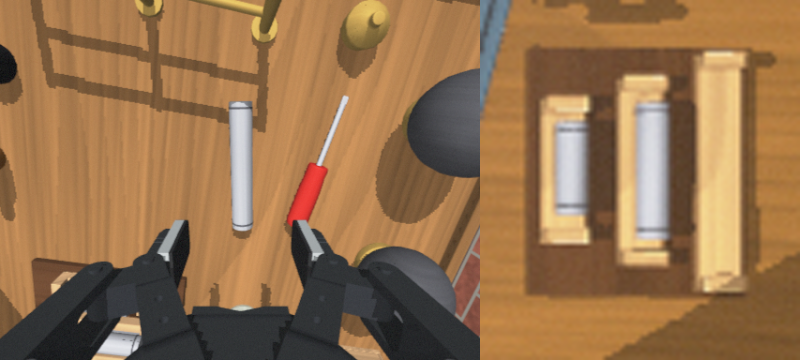

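Both bars lie in their beds, seen at the right of the picture. The long bar is centred in view at (241,166), and the wrist depth fit gives (657.4, -70.3) at 100.7°. I'll grasp it.

```bash
python3 -m inch '[[[0,0,0.005],[0.015,-0.01,-0.4],0.3],[[0,0,0],[0,0,-0.45],0.3],[[0,0,0],[0,0,-0.45],0.3],[[0,0,0],[0,0,-0.31],0.3],[[0,0,0],[0,0,0],0.3]]'
python3 -m inch '[[[0,0,0],[0,0,0],0.3],[[0,0,0],[0,0,0],1],[[0,0,0],[0,0,0],1],[[0,0,0],[0,0,0],1],[[0,0,0],[0,0,0],1]]'
python3 -m inch '[[[0,0,0],[0,0,0],1],[[0,0,0],[0,0,0.3],1],[[0,0,0],[0,0,0.45],1],[[0,0,0],[0,0,0.45],1],[[0,0,0],[0,0,0.45],1]]'
python3 -m inch '[[[0,0,0],[0,0,0.3],1],[[0,0,0],[0,0,0],1],[[0,0,0],[0,0,0],1]]'
```

```text
time: 14.9
eef_pos: [0.6535, -0.0694, 0.0202]
eef_rot: [[-0.185, 0.983, -0.01], [0.983, 0.185, 0.003], [0.004, -0.009, -1.0]]
contact_force: [-0.4, -0.1, 0.2]
finger_gap: 0.7
gripper_force: 0.0
time: 15.4
eef_pos: [0.6588, -0.0701, 0.0283]
eef_rot: [[-0.187, 0.982, 0.003], [0.982, 0.187, -0.002], [-0.002, 0.003, -1.0]]
contact_force: [-1.8, -0.5, 6.6]
finger_gap: 0.279
gripper_force: 59.2
time: 15.9
eef_pos: [0.6569, -0.0691, 0.192]
eef_rot: [[-0.187, 0.982, -0.001], [0.982, 0.187, 0.0], [0.0, -0.001, -1.0]]
contact_force: [0.6, -0.6, -5.5]
finger_gap: 0.275
gripper_force: 60.9
time: 16.2
eef_pos: [0.6571, -0.0692, 0.2198]
eef_rot: [[-0.187, 0.982, -0.0], [0.982, 0.187, 0.0], [0.0, -0.0, -1.0]]
contact_force: [-0.7, 0.9, -6.1]
finger_gap: 0.272
gripper_force: 61.1
```

```bash
python3 -m inch '[[[0,0,0],[-0.08,0.15,0],1],[[0,0,-0.004],[-0.16,0.3,0],1],[[0,0,-0.004],[-0.2,0.4,0],1],[[0,0,-0.004],[-0.2,0.4,0],1],[[0,0,-0.004],[-0.2,0.4,0],1]]'
python3 -m inch '[[[0,0,-0.004],[-0.2,0.4,0],1],[[0,0,-0.004],[-0.2,0.3,0],1],[[0,0,-0.004],[-0.2,0.2,0],1],[[0,0,-0.004],[-0.2,0.1,0],1],[[0,0,-0.004],[0,0,0],1]]'
python3 -m inch '[[[0,0,0],[0,0,0],1],[[0,0,0],[0,0,0],1],[[0,0,0],[0,0,0],1]]'
python3 - <<'E'
from h import *
st(); c=cam('wrist'); t=cam('top')
cv2.imwrite('pics/w6.png',cv2.resize(c['image'][:,:,::-1],(800,600)))
P=xyz(c)
for n,cc in [('w',c)]:
    m=(P[...,2]>.03)&(P[...,2]<.05)&(np.hypot(P[...,0]-.513,P[...,1]-.295)<.1); q=(P[m][:,:2]*1000).astype(np.float32)
    print(len(q), cv2.minEnclosingCircle(q), np.median(P[m][:,2]))
for p in [(.513,.295,.04)]: print(np.array(uv(c,p))*800/512)
E
```

```text
time: 16.7
eef_pos: [0.5704, 0.0974, 0.217]
eef_rot: [[-0.136, 0.991, -0.006], [0.991, 0.136, 0.001], [0.002, -0.006, -1.0]]
contact_force: [0.9, 0.5, -5.1]
finger_gap: 0.273
gripper_force: 60.9
time: 17.2
eef_pos: [0.4883, 0.1975, 0.2174]
eef_rot: [[-0.077, 0.997, -0.008], [0.997, 0.077, -0.0], [0.0, -0.008, -1.0]]
contact_force: [0.8, 0.3, -5.5]
finger_gap: 0.275
gripper_force: 61.0
time: 17.5
eef_pos: [0.4939, 0.195, 0.2197]
eef_rot: [[-0.074, 0.997, -0.001], [0.997, 0.074, -0.0], [-0.0, -0.001, -1.0]]
contact_force: [-0.1, 0.5, -5.1]
finger_gap: 0.276
gripper_force: 61.0
17.5 pos [493.9 195.  219.7] yaw 94.23 z [-0.001 -0.    -1.   ] gap 0.276 F 61.0 [-0.1  0.5 -5.1]
11039 ((513.9419555664062, 288.1842346191406), 89.54753112792969) 0.040024970700619666
[440.98016831 128.37197998]
```

View pics/w6.png

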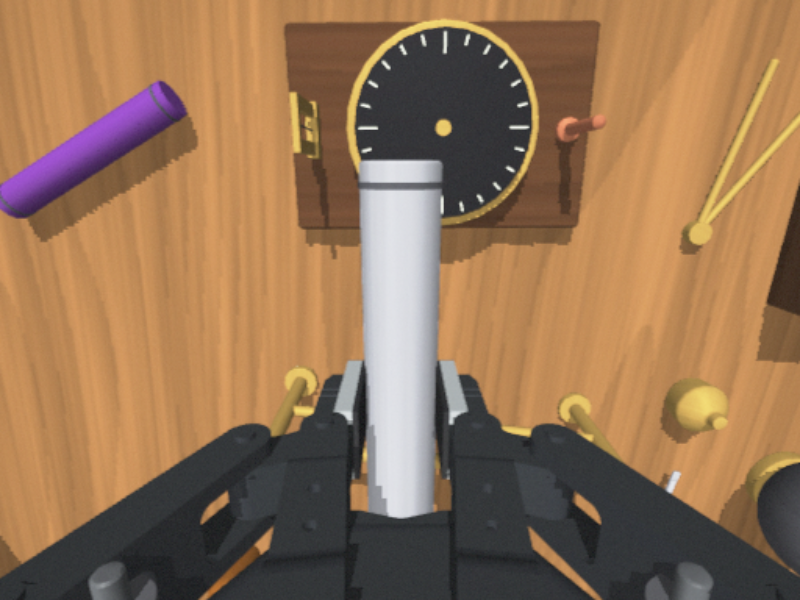

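The card centre is at (444,128) and its ticks at (368,128) and (519,127), so it is square to the tool. The card is at about (515,295). I'll move over it, check the height of the held bar, and then lower.

```bash
python3 -m inch '[[[0,0,0],[0.02,0.1,0],1],[[0,0,0.002],[0.05,0.25,0],1],[[0,0,0],[0.06,0.3,0],1],[[0,0,0],[0.05,0.25,0],1],[[0,0,0],[0.03,0.1,0],1]]'
python3 -m inch '[[[0,0,0],[0,0,-0.2],1],[[0,0,0],[0,0,-0.3],1],[[0,0,0],[0,0,-0.3],1],[[0,0,0],[0,0,-0.2],1],[[0,0,0],[0,0,0],1]]'
python3 -m inch '[[[0,0,0],[0,0,0],1],[[0,0,0],[0,0,0],1],[[0,0,0],[0,0,0],1]]'
python3 - <<'E'
from h import *
st(); c=cam('wrist'); P=xyz(c); s=r.get_state(); e=s['eef_pos']
for v in [150,180,200,220,240,260,280,300]: print(v,np.round((P[v,256]-e)*1000,1))
q=(P-e)[80:225,225:290].reshape(-1,3); m=(abs(q[:,0])<.02)&(q[:,2]>-.03); q=q[m]
print('far end y off',np.percentile(q[:,1],99.5),len(q))
c=cam('scene')
cv2.imwrite('pics/s7.png',cv2.resize(c['image'][150:290,300:420,::-1],(600,700))[:600])
E
```

```text
time: 18.1
eef_pos: [0.515, 0.2982, 0.2202]
eef_rot: [[-0.082, 0.997, 0.0], [0.997, 0.082, 0.001], [0.001, 0.0, -1.0]]
contact_force: [0.5, -0.3, -5.0]
finger_gap: 0.277
gripper_force: 60.9
time: 18.6
eef_pos: [0.5124, 0.2946, 0.1169]
eef_rot: [[-0.08, 0.997, -0.007], [0.997, 0.08, -0.003], [-0.002, -0.007, -1.0]]
contact_force: [-0.7, 0.2, -5.9]
finger_gap: 0.273
gripper_force: 60.8
time: 18.9
eef_pos: [0.5157, 0.2959, 0.1222]
eef_rot: [[-0.081, 0.997, 0.003], [0.997, 0.081, 0.001], [0.001, 0.003, -1.0]]
contact_force: [0.6, 0.3, -5.9]
finger_gap: 0.277
gripper_force: 60.8
18.9 pos [515.7 295.9 122.2] yaw 94.63 z [ 0.003  0.001 -1.   ] gap 0.277 F 60.8 [ 0.6  0.3 -5.9]
150 [-4.1 54.5 -2.9]
180 [-3.  41.2 -0.2]
200 [-2.1 30.8 -2.5]
220 [-1.3 20.7 -2. ]
240 [-0.4  9.9 -2.3]
260 [ 0.5 -1.3 -2.3]
280 [  1.4 -12.7  -1.7]
300 [  2.5 -25.5  -2.4]
far end y off 0.07501212518648626 6180
```

View pics/s7.png

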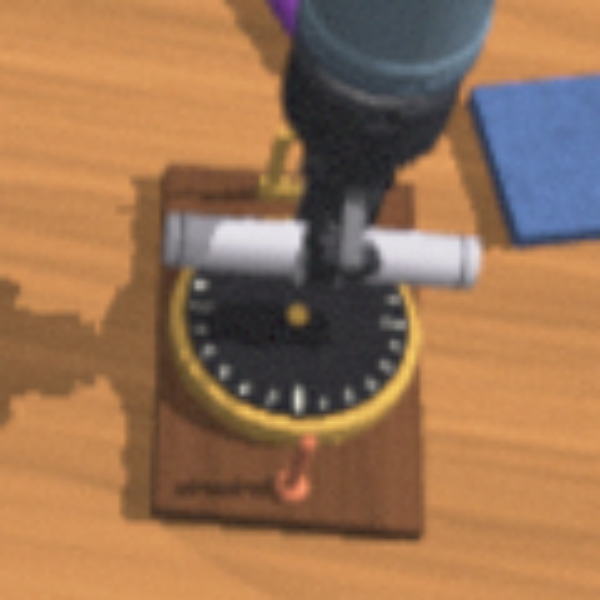

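The bar sits level over the compass, centred in the grip with its top 2 mm below the TCP. I'll lower it 39 mm.

```bash
python3 -m inch '[[[0,0,0],[-0.005,-0.005,-0.1],1],[[0,0,0],[0,0,-0.12],1],[[0,0,0],[0,0,-0.1],1],[[0,0,0],[0,0,-0.06],1],[[0,0,0],[0,0,0],1]]'
python3 -m inch '[[[0,0,0],[0,0,0],1],[[0,0,0],[0,0,0],1],[[0,0,0],[0,0,0],1],[[0,0,0],[0,0,0],1],[[0,0,0],[0,0,0],1]]'
python3 - <<'E'
from h import *
st(); c=cam('wrist')
cv2.imwrite('pics/w8.png',cv2.resize(c['image'][:,:,::-1],(800,600)))
for p in [(.515,.2955,.04)]: print(np.array(uv(c,p))*800/512)
E
```

```text
time: 19.5
eef_pos: [0.5131, 0.2946, 0.0806]
eef_rot: [[-0.081, 0.997, -0.003], [0.997, 0.081, -0.001], [-0.001, -0.003, -1.0]]
contact_force: [0.7, -0.3, -5.0]
finger_gap: 0.273
gripper_force: 61.0
time: 20.0
eef_pos: [0.5142, 0.2951, 0.0827]
eef_rot: [[-0.081, 0.997, 0.0], [0.997, 0.081, 0.0], [0.0, 0.001, -1.0]]
contact_force: [-0.4, -0.0, -6.4]
finger_gap: 0.274
gripper_force: 61.0
20.0 pos [514.2 295.1  82.7] yaw 94.63 z [ 0.  0. -1.] gap 0.274 F 61.0 [-0.4 -0.  -6.4]
[401.62822752 352.06634389]
```

View pics/w8.png

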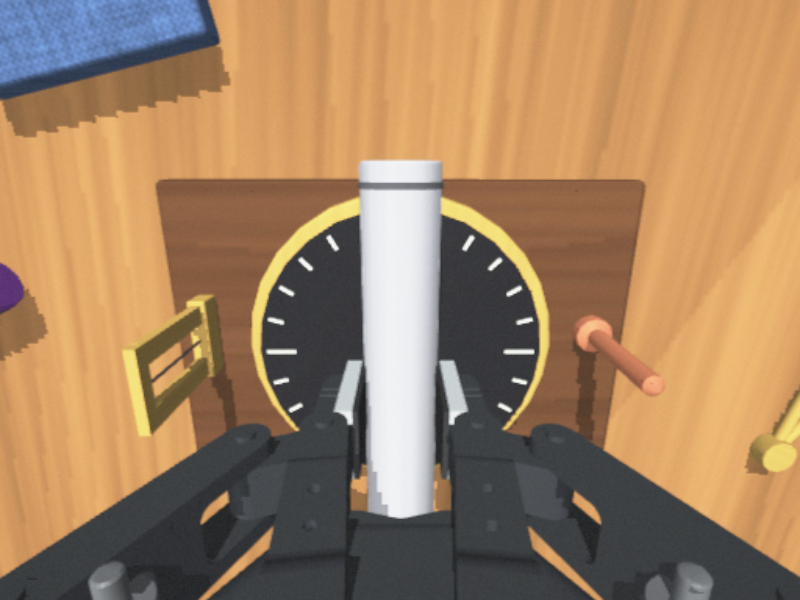

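The bar is centred and square over the card. The ticks at (281,352) and (519,352) are symmetric about u=400 and match the predicted v of 352, so I'll hand the job in.

```bash
python3 -c "
from cell import r
print(r.job_done())"
```

```text
the job is handed in; nothing more can be done
None
```

The short and medium segments lie released in their own rows, and the job was handed in at about 20 s with the long segment held still, level and square, about 15 mm above the middle of the compass card; no verdict came back.

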